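# Chock a plate rocker's platform with a wedge

### The job

The platform of the plate rocker sags on its worn pivot: take the orange wedge, lay it flat on the worktop with its thin end under the middle of the blue lip, and push it straight in until it jams tight and the platform stands firm and level. Push firmly but do not force it, do not lift or press the platform with the gripper, then let go of the wedge and leave it jammed, with everything else on the bench left where it is.

Things in the scene. Friction and masses are not known exactly. Their poses are not given: they have to be found in the camera images.
- wedge: orange-coated aluminium wedge, 150 mm long, 44 wide, 0.34 kg. Origin: centre of its underside; +x points to the thin end, z up. From the thin end (x = +75 mm, 5 mm thick) its top rises 1 in 5 to 28 mm at x = -40, then runs flat to the heel (x = -75), where the tab stands. Friction about 0.6 (varies by a fifth): once jammed it holds by itself
- wedge_tab (a point): centre of the upright grip tab on the wedge: 55 mm behind the wedge's middle, 45 mm above its underside. The tab is 30 mm along the wedge, 16 mm across it, from 28 to 62 mm high: grip it across its 16 mm, from above
- wedge_tip (a point): middle of the lower edge of the wedge's thin end (75 mm ahead of the wedge's origin)
- rocker: fixed white base of the plate rocker, with a 250 x 170 mm tray on a pivot, grey rims, two six-well plates clipped in, top up to 85 mm high. Origin on the worktop; x points from the blue front lip inwards, y along the lip. The lip hangs at x = -115 mm, is 170 mm long (y -85 to +85) and 10 mm thick; the room under the tray is free for 120 mm behind it
- mouth (a point): point on the worktop below the middle of the lip; fixed, axes of the rocker: push the wedge along its +x. The lip's underside hangs 9 to 18 mm above the worktop at the start and 6 mm higher with the slack used up; the height differs each time and is not told, so the depth at which the wedge jams (thin end 50 to 100 mm past the lip) must be felt
- platform (a joint): tilt of the tray, rad: 0 = lip sagging (start), 0.04 = slack used up, tray level on its stop. Within the slack the lip weighs about 2 N (push of 4 to 9 N on the wedge); on the stop the push rises by 1 to 2 N per mm of travel. A push of about 18 N jams the wedge properly; over about 22 N forces it
- spacer: flat orange plastic spacer block, 90 x 40 x 20 mm, no slope and no tab; not the wedge, leave it alone. Origin: centre of its underside
- flask: conical clear flask of cotton swabs, base 84 mm across, 120 mm tall (sticks to 136). Origin: centre of its underside
- bottle: white bottle with blue cap, 64 mm across, 150 mm tall. Origin: centre of its underside
- tipbox: blue box of yellow pipette tips, 85 x 120 x 65 mm. Origin: centre of its underside
- spare_plate: loose clear six-well plate, 85 x 127 x 20 mm. Origin: centre of its underside
- rack: white tube rack with coloured caps, 70 x 140 x 60 mm. Origin: centre of its underside
- jar: amber jar, 60 mm across, 70 mm tall. Origin: centre of its underside
Things that resemble listed ones, but are neither listed nor needed, are in the scene too. What is shaped like the wedge but pink or purple is not meant.

How it is judged:
By the outcome, as a careful person would: the job done as asked, in the order asked, and still so for the second after the job is handed in, with the robot touching nothing.
It also fails if it takes over 70 s, if anything falls off the work surface, if the arm or the gripper's body presses on something with over 40 N, if the wrist force passes 120 N, or if a joint passes its speed limit or range.

### The arm

A 7-joint arm with a two-finger parallel gripper is mounted at the origin on the work surface. World frame = base frame: x ahead of the robot, y to its left, z up, the work surface at z = 0. Lengths are in m, angles in rad, forces in N, time in s.
With the tool pointing down it reaches from about 0.425 to 0.875 m from the base axis. Payload 4.7 kg.
Tool frame: the origin (TCP) lies at the very end of the fingers, on their centre line; the grasp point (between the pads) lies 19 mm behind it; z points along the fingers, y is the direction in which the jaws open and shut (so a half turn about z gives the same grasp; the last joint's range is limited). The gripper opens to 85 mm and grips with 20 to 120 N. Pads are 22 mm wide; open, the fingers measure 114 mm over their backs; the gripper's body (76 mm by 85 mm) begins 54 mm behind the grasp point. The pads swing forward as they close: fully open they stand 13 mm farther back than shut.
Start: joints at [1.271, 0.321, -0.07, 1.45, 0.023, 1.371, -0.057], TCP at [0.201, -0.618, 0.231] pointing down, gripper open.
Joint ranges: [-2.86, 2.86], [-0.3, 2.09], [-1.38, 1.24], [0.06, 2.45], [-1.56, 4.7], [0.09, 2.05], [-2.69, 2.69]. Speed limits (rad/s): [2.57, 2.57, 3.14, 3.14, 3.14, 3.14, 3.14].

### API

Orientations are given as a 3x3 rotation matrix whose columns are the frame's x, y, z axes.
In Python, from rig import arm, eoat, imaging gives the robot as it stands. Calls block until the motion is done:
- arm.reach(position, orientation): joint-space move of the TCP to a pose.
- arm.move_linear(position, v=0.15, orientation=None, until_force=None): straight line of the TCP; orientation=None keeps the orientation; v is the mean speed in m/s. With until_force (N) it stops when the force on the tool has changed by that much, and returns True; else False.
- arm.movej(angles): joint-space move.
- eoat.set_gripper(opening): finger opening in m; the grip force is fixed at half the most; returns when the fingers have stopped.
- arm.pause(seconds).
- arm.inverse_kinematics(position, orientation): joint angles nearest the present ones, or None.
- arm.state(): the state.
- imaging.read_camera(name): name is "scene" or "top" or "wrist"; returns a dict with "image" (420x560x3 uint8, blue, green, red), "fx", "fy", "cx", "cy" (pixels), "R" (3x3) and "t" (3): a world point X has camera coordinates R X + t. Camera axes: x right, y down, z forward; pixel columns grow to the right and rows downward; lengths in m; the calibration is good to about 2 mm. A picture is of the moment at which its call begins. There is no depth.
A pose or a line that the arm cannot do raises arm.IKError and nothing moves.
- arm.close_job(): hands the job in, once; it reports no verdict.
The state is a dict: "time": time; "joint_positions": joint angles; "qvel": joint speeds; "effort": joint torques, N m; "tool_pos": TCP position; "eef_rot": TCP orientation; "force": force on the tool from outside, world axes, zero at the start; "wrist_torque": the same for the moment, N m; "opening": finger opening in m.
Only numpy, scipy, OpenCV 4.12 (cv2) and the standard library are available. Lean on these libraries where they do the work, as an engineer would, in place of code of your own. Each camera call takes 0.05 s, during which the arm holds its last target. There are 200 camera calls.

## Working session

There is one attempt and no reset: what is moved stays moved. The work goes in short steps, each a Python script; the robot and the scene stay as the last script left them, time stands still between calls to the robot, and variables do not carry over. Pictures are saved under pics/ and viewed, about 8 in all and at most 12, crops included, and the job is handed in when it is done.

```bash
mkdir -p pics; ls
python3 - <<'E'
from rig import arm,eoat,imaging
import cv2,numpy as np
for n in("scene","top"):
    c=imaging.read_camera(n);cv2.imwrite(f"pics/{n}0.png",c["image"]);print(n,c["fx"],c["cx"],c["cy"],np.round(c["R"],3).tolist(),c["t"])
s=arm.state();print(s["time"],s["tool_pos"],np.round(s["eef_rot"],2).tolist(),s["force"])
E
```

```text
pics
scene 467.53706330007566 276.3441156600252 211.85438778957464 [[-0.709, 0.705, 0.007], [0.564, 0.573, -0.595], [-0.424, -0.418, -0.804]] [ 0.3894388  -0.30348319  1.83903135]
top 397.2637280597917 278.7779235456044 213.36856203902104 [[-0.021, -1.0, -0.007], [-0.997, 0.021, -0.078], [0.078, 0.005, -0.997]] [0.02030009 0.56473368 1.1754299 ]
0.1 [ 0.2004525  -0.61783297  0.23035077] [[0.95, 0.31, -0.0], [0.31, -0.95, 0.0], [-0.0, -0.0, -1.0]] [ 0.27226004 -0.84026279  0.93535133]
```

View pics/top0.png

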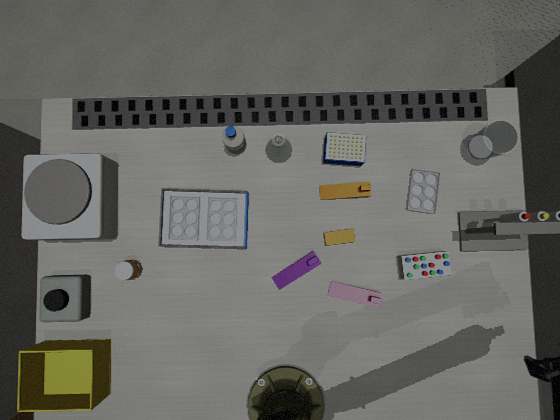

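View pics/scene0.png

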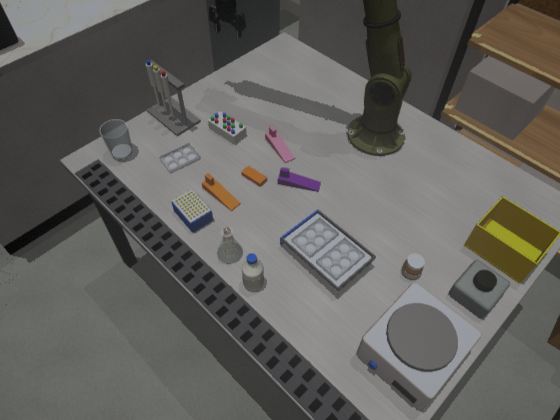

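The top view shows what could be taken for the wedge: orange with a tab at (345,190), which is my choice; flat orange spacer at (339,237); purple wedge at (297,269); pink wedge at (355,292). The blue lip is at (247,220) and faces image right, which is −y.

```bash
cat > h.py <<'E'
import cv2,numpy as np
from rig import arm,eoat,imaging
def ray(c,uv,z):
    R=np.array(c["R"]);t=np.array(c["t"]);C=-R.T@t
    d=R.T@np.array([(uv[0]-c["cx"])/c["fx"],(uv[1]-c["cy"])/c["fy"],1.])
    return C+d*(z-C[2])/d[2]
def pix(c,X):
    p=np.array(c["R"])@np.array(X)+np.array(c["t"]);return np.array([c["fx"]*p[0]/p[2]+c["cx"],c["fy"]*p[1]/p[2]+c["cy"]])
def blobs(c,lo,hi,amin=30):
    m=cv2.inRange(cv2.cvtColor(c["image"],cv2.COLOR_BGR2HSV),np.array(lo),np.array(hi))
    k,_=cv2.findContours(m,cv2.RETR_EXTERNAL,cv2.CHAIN_APPROX_NONE)
    return sorted([x for x in k if cv2.contourArea(x)>=amin],key=cv2.contourArea,reverse=True)
E
python3 - <<'E'
from h import *
for n in("top","scene"):
    c=imaging.read_camera(n)
    C=-np.array(c["R"]).T@np.array(c["t"]);print(n,C.round(3))
    for nm,lo,hi in(("orange",(8,140,60),(22,255,255)),("blue",(100,130,60),(125,255,255))):
        for b in blobs(c,lo,hi,20)[:5]:
            r=cv2.minAreaRect(b);p=cv2.boxPoints(r)
            print(nm,cv2.contourArea(b),np.round(r[0],1),np.round(r[1],1),p.round(1).tolist(),[ray(c,q,0.02)[:2].round(3).tolist() for q in p])
    if n=="top": cv2.imwrite("pics/crop1.png",cv2.resize(c["image"][160:310,150:400],None,fx=3.2,fy=3.2,interpolation=cv2.INTER_CUBIC))
E
```

```text
top [0.471 0.002 1.216]
orange 648.0 [345.1 190.2] [14.4 50.4] [[319.5, 184.60000610351562], [369.79998779296875, 181.5], [370.70001220703125, 195.8000030517578], [320.3999938964844, 199.0]] [[0.65, -0.117], [0.656, -0.27], [0.613, -0.271], [0.606, -0.118]]
orange 23.5 [133.3 269.3] [17.1  7.5] [[129.0, 261.0], [136.5, 260.6000061035156], [137.5, 277.6000061035156], [130.0, 278.1000061035156]] [[0.431, 0.461], [0.432, 0.438], [0.382, 0.435], [0.381, 0.457]]
blue 67.5 [230.  130.5] [ 9. 10.] [[225.0, 126.0], [235.0, 126.0], [235.0, 135.0], [225.0, 135.0]] [[0.838, 0.168], [0.838, 0.137], [0.809, 0.138], [0.81, 0.169]]
blue 65.5 [246. 220.] [ 2.2 56. ] [[243.89999389648438, 248.0], [245.89999389648438, 192.0], [248.10000610351562, 192.0], [246.10000610351562, 248.0]] [[0.463, 0.115], [0.632, 0.107], [0.632, 0.1], [0.463, 0.109]]
scene [1.226 0.668 1.295]
orange 379.0 [220.3 193.2] [40.8 12.2] [[201.1999969482422, 183.89999389648438], [209.39999389648438, 174.89999389648438], [239.5, 202.5], [231.1999969482422, 211.5]] [[0.657, -0.27], [0.609, -0.281], [0.617, -0.113], [0.662, -0.104]]

[... 671 characters left out ...]
 0.511], [-0.045, 0.584], [-0.005, 0.587]]
orange 21.0 [208.4 176.7] [7.4 3.8] [[204.3000030517578, 176.0], [206.60000610351562, 172.89999389648438], [212.5, 177.39999389648438], [210.1999969482422, 180.39999389648438]] [[0.626, -0.291], [0.611, -0.296], [0.609, -0.265], [0.624, -0.26]]
blue 55.5 [251.5 258. ] [8. 9.] [[247.0, 254.0], [256.0, 254.0], [256.0, 262.0], [247.0, 262.0]] [[0.738, 0.058], [0.718, 0.078], [0.738, 0.099], [0.758, 0.079]]
blue 34.5 [299.2 223.8] [ 1.6 42.2] [[281.8999938964844, 235.8000030517578], [315.6000061035156, 210.5], [316.6000061035156, 211.8000030517578], [282.79998779296875, 237.10000610351562]] [[0.61, 0.087], [0.455, 0.095], [0.457, 0.101], [0.612, 0.092]]
```

View pics/crop1.png

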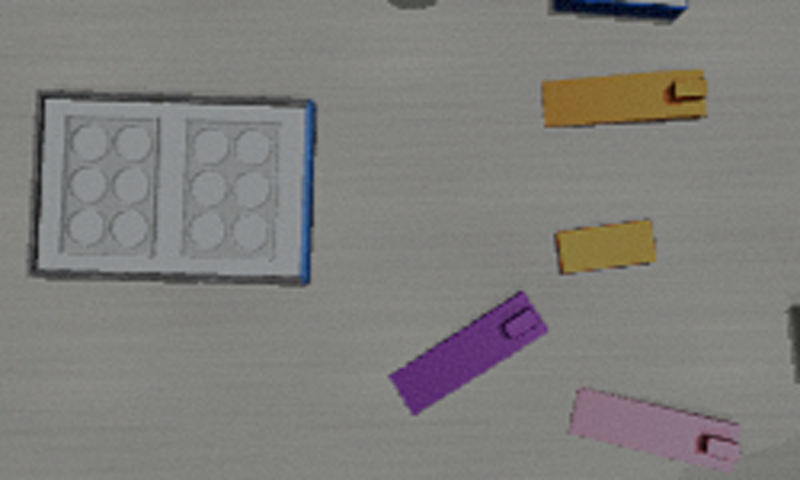

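The orange piece in the crop has the tab (at its right end, crop (688,90)) and a slope. The spacer is plain. Next come hover looks with the wrist camera: first over the wedge, then in front of the lip.

Run:
```python
from h import *
c=imaging.read_camera("top")
print("tab",ray(c,(365,188.2),0.062).round(4))
E_=lambda z:[ray(c,p,z).round(4)[:2].tolist() for p in((247.8,192),(246.0,248))]
for z in(.02,.04,.06):print(z,E_(z))
w=imaging.read_camera("wrist");s=arm.state()
C=-np.array(w["R"]).T@w["t"];R=np.array(s["eef_rot"])
print("cam in tool",(R.T@(C-s["tool_pos"])).round(3),"axes",(R.T@np.array(w["R"]).T).round(2).tolist(),w["fx"])
for sg in(1,-1):
    R=np.array([[0,sg,0],[sg,0,0],[0,0,-1.]])
    for p in((.628,-.25,.2),(.628,-.25,.035),(.545,-.04,.25),(.545,.02,.04),(.545,-.1,.04)):
        q=arm.inverse_kinematics(p,R);print(sg,p,None if q is None else np.round(q,2))
```

```text
tab [ 0.6304 -0.2454  0.062 ]
0.02 [[0.6322, 0.1011], [0.4631, 0.109]]
0.04 [[0.6295, 0.0994], [0.4632, 0.1072]]
0.06 [[0.6268, 0.0978], [0.4633, 0.1054]]
cam in tool [ 0.073 -0.    -0.143] axes [[0.0, -0.96, -0.28], [1.0, 0.0, -0.0], [0.0, -0.28, 0.96]] 304.2490082572023
1 (0.628, -0.25, 0.2) [ 0.77  0.45 -0.59  1.41  0.25  1.36  0.17]
1 (0.628, -0.25, 0.035) [ 0.78  0.6  -0.6   1.56  0.37  1.09  0.09]
1 (0.545, -0.04, 0.25) [ 0.73  0.15 -0.78  1.66  0.11  1.37 -0.06]
1 (0.545, 0.02, 0.04) [ 0.7   0.44 -0.93  1.89  0.41  1.02 -0.4 ]
1 (0.545, -0.1, 0.04) [ 0.69  0.37 -0.65  1.88  0.26  0.98 -0.07]
-1 (0.628, -0.25, 0.2) [-0.38  0.58  1.07  1.45 -0.51  1.4  -2.45]
-1 (0.628, -0.25, 0.035) [-0.39  0.79  1.06  1.61 -0.73  1.19 -2.31]
-1 (0.545, -0.04, 0.25) None
-1 (0.545, 0.02, 0.04) [ 0.87  0.58 -1.18  1.89  0.6   1.09  2.6 ]
-1 (0.545, -0.1, 0.04) [-0.75  0.49  1.07  1.92 -0.51  1.03 -2.59]
```

Run:
```python
from h import *
R=np.array([[0,1,0],[1,0,0],[0,0,-1.]])
def snap(n):
    w=imaging.read_camera("wrist");cv2.imwrite(f"pics/{n}.png",w["image"]);np.save(f"{n}.npy",w,allow_pickle=True);return w
arm.reach((.62,-.25,.2),R); w=snap("wW"); print(arm.state()["time"],arm.state()["force"])
print("exp tab",pix(w,(.6304,-.2454,.062)))
for b in blobs(w,(8,140,60),(22,255,255),200)[:4]:
    r=cv2.minAreaRect(b);print(np.round(r[0]),np.round(r[1]))
arm.reach((.545,0.0,.16),R); w=snap("wL")
print(arm.state()["time"]); print("exp lip",pix(w,(.63,.1,.05)),pix(w,(.463,.106,.05)))
a=cv2.imread("pics/wW.png");b=cv2.imread("pics/wL.png")
cv2.imwrite("pics/both.png",cv2.resize(np.vstack([a,b]),None,fx=.7,fy=.7))
```

```text
2.3667 [-0.11548133  0.0519809  -0.28022638]
exp tab [287.82528577 189.84957999]
[288. 131.] [153.  43.]
[152. 109.] [96. 45.]
3.45
exp lip [384.16536233  77.32999436] [166.71479316  69.44366314]
```

View pics/both.png

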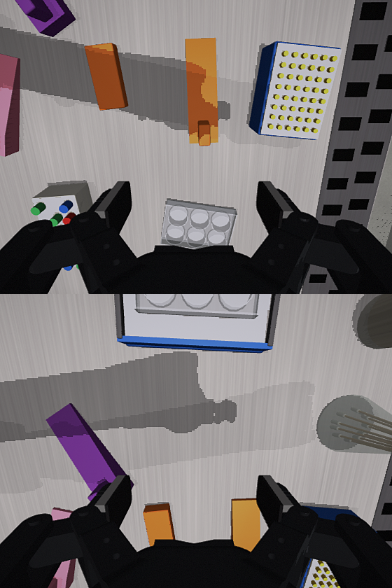

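The upper picture shows the wedge with its tip at about (287,55) and its tab at about (293,189). The lower one shows the blue lip from (168,63) to (387,72), with a lighter top and a darker front face. I'll extract the exact edges.

Run:
```python
from h import *
w=np.load("wL.npy",allow_pickle=True).item();im=w["image"]
hsv=cv2.cvtColor(im,cv2.COLOR_BGR2HSV);m=cv2.inRange(hsv,(100,120,20),(125,255,255));m[120:]=0
xs=np.where(m.any(0))[0];print("cols",xs.min(),xs.max())
for x in range(150,410,20):
    r=np.where(m[:,x])[0]
    if len(r):print(x,r.min(),r.max(),hsv[r.min()-1:r.max()+2,x,2].tolist())
for y in (58,64,68,72,76):
    r=np.where(m[y])[0]; print("row",y,(r.min(),r.max()) if len(r) else None)
w=np.load("wW.npy",allow_pickle=True).item();im=w["image"]
hsv=cv2.cvtColor(im,cv2.COLOR_BGR2HSV);m=cv2.inRange(hsv,(5,120,30),(25,255,255));m[:,:240]=0;m[:,340:]=0
for y in range(48,216,8):
    r=np.where(m[y])[0]
    if len(r):print(y,r.min(),r.max())
r=np.where(m.any(1))[0];print(r.min(),r.max())
cv2.imwrite("pics/cw.png",cv2.resize(im[45:215,240:340],None,fx=3.4,fy=3.4,interpolation=cv2.INTER_CUBIC))
```

```text
cols 167 389
170 63 67 [78, 93, 204, 201, 203, 166, 77]
190 60 74 [212, 181, 196, 197, 197, 197, 196, 198, 205, 173, 53, 40, 37, 122, 133, 82, 125]
210 61 75 [211, 197, 196, 197, 197, 197, 197, 198, 205, 174, 51, 39, 38, 132, 136, 88, 72]
230 62 76 [210, 198, 197, 197, 197, 198, 198, 198, 206, 173, 54, 42, 38, 124, 124, 82, 130]
250 63 77 [211, 199, 196, 197, 198, 198, 198, 199, 207, 175, 50, 35, 39, 124, 136, 90, 69]
270 64 78 [211, 198, 198, 199, 199, 198, 198, 199, 205, 216, 64, 41, 37, 134, 135, 83, 132]
290 65 79 [212, 185, 198, 198, 198, 199, 198, 199, 205, 216, 66, 41, 38, 125, 137, 93, 76]
310 66 80 [210, 199, 198, 198, 199, 199, 198, 199, 204, 218, 63, 41, 39, 105, 137, 92, 67]
330 67 81 [210, 197, 197, 198, 198, 198, 199, 198, 203, 221, 65, 40, 40, 99, 137, 88, 130]
350 68 82 [210, 198, 197, 198, 198, 198, 197, 198, 203, 222, 63, 34, 39, 106, 138, 93, 69]
370 69 83 [210, 197, 196, 198, 197, 197, 197, 198, 203, 221, 64, 39, 40, 100, 126, 89, 125]
row 58 None
row 64 (np.int64(167), np.int64(272))
row 68 (np.int64(171), np.int64(350))
row 72 (np.int64(181), np.int64(381))
row 76 (np.int64(218), np.int64(388))
56 265 307
64 265 307
72 265 308
80 265 308
88 266 308
96 266 308
104 266 308
112 267 309
120 267 309
128 267 309
136 268 309
144 268 310
152 268 310
160 269 310
168 269 310
176 269 310
184 270 310
192 270 310
200 271 310
54 207
```

View pics/cw.png

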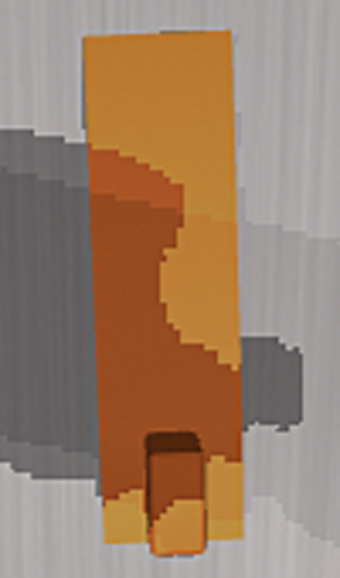

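Run:
```python
from h import *
w=np.load("wL.npy",allow_pickle=True).item()
for z in(.02,.03,.04,.05,.06,.07,.08):
    a=ray(w,(167.5,67.5),z);b=ray(w,(389,78.6),z);d=b-a
    print(z,"L",np.hypot(*d[:2]).round(4),"mid",((a+b)/2)[:2].round(4),"dir",np.degrees(np.arctan2(-d[1],d[0])).round(2))
c=imaging.read_camera("top")
for b in blobs(c,(100,120,30),(125,255,255),20):
    x,y,ww,h=cv2.boundingRect(b)
    if abs(y+h/2-220)<12 and abs(x-245)<8:
        r=cv2.minAreaRect(b);print(r)
        for z in(.02,.04,.06):print(z,ray(c,r[0],z).round(4))
w=np.load("wW.npy",allow_pickle=True).item()
t=ray(w,(286.5,54.3),.005);h=ray(w,(291.2,204.5),.028)
print("tip",t,"heel",h,"len",np.hypot(*(t-h)[:2]),"dir from +y deg (toward +x)",np.degrees(np.arctan2((t-h)[0],(t-h)[1])))
u=(t-h)[:2]/np.hypot(*(t-h)[:2]);print("tab from tip",t[:2]-.13*u,"from heel",h[:2]+.02*u)
```

```text
0.02 L 0.1904 mid [0.549  0.1071] dir 2.79
0.03 L 0.1837 mid [0.5489 0.1058] dir 2.79
0.04 L 0.177 mid [0.5489 0.1045] dir 2.79
0.05 L 0.1703 mid [0.5488 0.1032] dir 2.79
0.06 L 0.1636 mid [0.5487 0.1019] dir 2.79
0.07 L 0.1568 mid [0.5486 0.1006] dir 2.79
0.08 L 0.1501 mid [0.5486 0.0993] dir 2.79
((246.01780700683594, 220.01919555664062), (2.4057579040527344, 56.07266616821289), 2.12109637260437)
0.02 [0.5472 0.1077 0.02  ]
0.04 [0.5459 0.106  0.04  ]
0.06 [0.5446 0.1042 0.06  ]
tip [ 0.63011623 -0.11867559  0.005     ] heel [ 0.63536744 -0.26951005  0.028     ] len 0.15092583637729734 dir from +y deg (toward +x) -1.9939135452666323
tab from tip [ 0.63463936 -0.24859688] from heel [ 0.63467157 -0.24952216]
```

```bash
cat >> h.py <<'E'
def Rt(deg):
    a=np.radians(deg);u=np.array([np.sin(a),np.cos(a),0]);z=np.array([0,0,-1.]);return np.stack([u,np.cross(z,u),z],1)
U=Rt(2.75)[:,0]; LIP=np.array([.548,.103,0])
def st(m=""):
    s=arm.state();print(m,"t",round(s["time"],2),"tcp",np.round(s["tool_pos"],4),"F",np.round(s["force"],1),"push",round(-float(np.dot(s["force"],U)),1),"op",round(s["opening"],4));return s
E
python3 - <<'E'
from h import *
R=Rt(-2.0); p=np.array([.6345,-.249,0])
eoat.set_gripper(.06)
arm.reach(p+[0,0,.12],R);print(arm.move_linear(p+[0,0,.034],v=.08,until_force=8));st("down")
eoat.set_gripper(0.0);st("grip")
arm.move_linear(p+[0,0,.08],v=.1);st("lift")
q=LIP-U*.150
arm.reach(q+[0,0,.08],Rt(2.75));arm.pause(.2);st("above")
w=imaging.read_camera("wrist");a=imaging.read_camera("top");b=imaging.read_camera("scene")
np.save("topH.npy",a,allow_pickle=True)
cv2.imwrite("pics/held.png",np.hstack([cv2.resize(w["image"],(400,300)),cv2.resize(a["image"][150:270,200:360],(400,300))]))
E
```

```text
False
down t 6.14 tcp [ 0.6351 -0.2491  0.0347] F [-0.1 -0.  -0.8] push 0.0 op 0.0601
grip t 6.61 tcp [ 0.6345 -0.2491  0.0343] F [-1.7  0.3  3. ] push -0.2 op 0.0151
lift t 7.22 tcp [ 0.6345 -0.2491  0.0802] F [-0.8  0.2 -3.7] push -0.2 op 0.0153
above t 8.31 tcp [ 0.5415 -0.0484  0.08  ] F [-0.8 -0.8 -3.9] push 0.9 op 0.015
```

View pics/held.png

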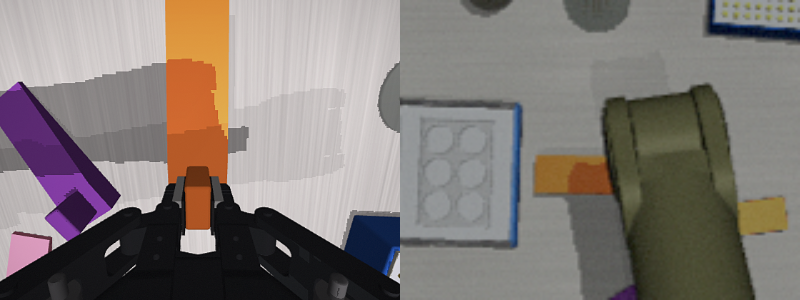

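Wedge held square by its tab. In the right-hand view its tip at (537,174) lies level with the middle of the lip, rows 103–245. Next I lower it, let it settle flat, regrip and start pushing.

Run:
```python
from h import *
q=LIP-U*.150
arm.move_linear(q+[0,0,.045],v=.1)
print(arm.move_linear(q+[0,0,.033],v=.02,until_force=4));st("table")
eoat.set_gripper(.03);s=st("rel")
print(arm.move_linear(q+[0,0,.0343],v=.02));
eoat.set_gripper(0.0);arm.pause(.2);s=st("regrip")
a=imaging.read_camera("top")
cv2.imwrite("pics/t2.png",a["image"])
for b in blobs(a,(8,120,50),(22,255,255),20)[:2]:
    x0=b[:,0,:];l=x0[x0[:,0]<x0[:,0].min()+2];print("tip",l.mean(0),ray(a,l.mean(0),.005))
h=.0343
F0=np.dot(s["force"],U)
# slide under, slack zone
d=0
while d<.20:
    d+=.004 if d<.06 else .002
    hit=arm.move_linear(q+U*d+[0,0,h],v=.03,until_force=14)
    s=arm.state();f=F0-np.dot(s["force"],U);tr=np.dot(s["tool_pos"]-q,U)
    print(round(d,3),round(tr,4),"push",round(f,1),"Fz",round(s["force"][2],1),"t",round(s["time"],1))
    if hit or f>10: break
```

```text
True
table t 9.5 tcp [ 0.5407 -0.047   0.0343] F [-0.6 -0.4  4.8] push 0.4 op 0.0151
rel t 9.79 tcp [ 0.5389 -0.047   0.0327] F [0.5 0.3 0.4] push -0.4 op 0.0303
False
regrip t 10.52 tcp [ 0.5407 -0.0468  0.0344] F [-1.7  1.   3. ] push -0.9 op 0.0152
tip [255.125 220.5  ] [0.54606826 0.08123166 0.005     ]
tip [127.66666667 260.33333333] [0.43306368 0.47043233 0.005     ]
0.004 0.0037 push 2.5 Fz 2.4 t 10.8
0.008 0.0084 push 3.0 Fz 1.2 t 11.1
0.012 0.0127 push 2.2 Fz 2.1 t 11.4
0.016 0.0166 push 1.9 Fz 2.7 t 11.7
0.02 0.0204 push 2.5 Fz 2.3 t 12.0
0.024 0.0243 push 2.7 Fz 3.1 t 12.3
0.028 0.0282 push 3.4 Fz 3.4 t 12.6
0.032 0.0321 push 4.2 Fz 4.7 t 12.8
0.036 0.0362 push 3.4 Fz 4.8 t 13.1
0.04 0.0401 push 4.7 Fz 4.1 t 13.4
0.044 0.0439 push 4.6 Fz 3.6 t 13.7
0.048 0.0467 push 7.6 Fz 5.6 t 14.0
0.052 0.0501 push 7.8 Fz 5.5 t 14.2
0.056 0.054 push 8.7 Fz 5.2 t 14.5
0.06 0.0579 push 7.6 Fz 3.5 t 14.8
0.062 0.0596 push 9.3 Fz 5.5 t 15.1
0.064 0.0615 push 8.7 Fz 4.9 t 15.3
0.066 0.0635 push 9.1 Fz 5.6 t 15.6
0.068 0.0655 push 8.8 Fz 6.4 t 15.8
0.07 0.0675 push 9.4 Fz 5.4 t 16.1
0.072 0.0695 push 8.9 Fz 6.6 t 16.3
0.074 0.0715 push 9.3 Fz 5.9 t 16.6
0.076 0.0734 push 10.0 Fz 5.7 t 16.8
0.078 0.0755 push 9.9 Fz 6.1 t 17.1
0.08 0.0772 push 10.2 Fz 6.6 t 17.3
```

Run:
```python
from h import *
q=LIP-U*.150; F0=.6; h=.0343; d=.080
def rd():
    L=[]
    for _ in range(4):
        arm.pause(.04);L.append(arm.state()["force"])
    F=np.mean(L,0);s=arm.state();return F0-np.dot(F,U),F[2],np.dot(s["tool_pos"]-q,U),s["tool_pos"][2],s["time"]
print(np.round(rd(),4))
while d<.13:
    f,fz,*_=rd()
    if fz>1.5 and h<.0358: h+=.0003
    else: d+=.001
    arm.move_linear(q+U*d+[0,0,h],v=.02,until_force=6)
    r=rd();print(round(d,3),round(h,4),"push",round(r[0],1),"Fz",round(r[1],1),"tr",r[2].round(4),"z",round(r[3],4),"t",round(r[4],1))
    if r[0]>14 or r[4]>34: break
```

```text
[ 9.43    6.251   0.0771  0.0343 17.4833]
0.08 0.0346 push 8.7 Fz 4.2 tr 0.0774 z 0.0344 t 18.1
0.08 0.0349 push 8.6 Fz 2.5 tr 0.0776 z 0.0344 t 18.6
0.08 0.0352 push 7.6 Fz 0.1 tr 0.0779 z 0.0344 t 19.2
0.081 0.0352 push 8.8 Fz 1.1 tr 0.0783 z 0.0344 t 19.8
0.082 0.0352 push 9.7 Fz 1.3 tr 0.0788 z 0.0344 t 20.4
0.082 0.0355 push 9.7 Fz 0.1 tr 0.0789 z 0.0345 t 21.0
0.083 0.0355 push 10.2 Fz 0.6 tr 0.0795 z 0.0345 t 21.6
0.084 0.0355 push 11.1 Fz 0.9 tr 0.08 z 0.0345 t 22.1
0.085 0.0355 push 11.9 Fz 2.0 tr 0.0805 z 0.0345 t 22.7
0.085 0.0358 push 12.0 Fz -0.2 tr 0.0805 z 0.0346 t 23.3
0.086 0.0358 push 12.4 Fz 0.8 tr 0.0811 z 0.0346 t 23.9
0.087 0.0358 push 13.9 Fz 0.8 tr 0.0816 z 0.0347 t 24.5
0.088 0.0358 push 14.6 Fz 2.1 tr 0.0821 z 0.0347 t 25.1
```

Push is rising about 1.5 N/mm, so the tray is on its stop. I'll carry on to about 18 N.

Run:
```python
from h import *
q=LIP-U*.150; F0=.6; h=.0360; d=.088
def rd():
    L=[]
    for _ in range(4):
        arm.pause(.04);L.append(arm.state()["force"])
    F=np.mean(L,0);s=arm.state();return F0-np.dot(F,U),F[2],np.dot(s["tool_pos"]-q,U),s["tool_pos"][2],s["time"]
while d<.105:
    d+=.0008
    arm.move_linear(q+U*d+[0,0,h],v=.02,until_force=5)
    r=rd();print(round(d,4),"push",round(r[0],1),"Fz",round(r[1],1),"tr",r[2].round(4),"z",round(r[3],4),"t",round(r[4],1))
    if r[0]>=18.2: break
b=imaging.read_camera("scene");w=imaging.read_camera("wrist")
cv2.imwrite("pics/jam.png",np.hstack([cv2.resize(w["image"],(400,300)),cv2.resize(b["image"][130:310,200:440],(400,300))]))
```

```text
0.0888 push 15.4 Fz 1.7 tr 0.0825 z 0.0348 t 25.5
0.0896 push 15.9 Fz 1.3 tr 0.0829 z 0.0348 t 25.9
0.0904 push 16.5 Fz 1.9 tr 0.0833 z 0.0348 t 26.3
0.0912 push 17.6 Fz 3.2 tr 0.0837 z 0.0348 t 26.7
0.092 push 18.1 Fz 3.0 tr 0.0841 z 0.0348 t 27.1
0.0928 push 19.3 Fz 3.0 tr 0.0845 z 0.0348 t 27.6
```

View pics/jam.png

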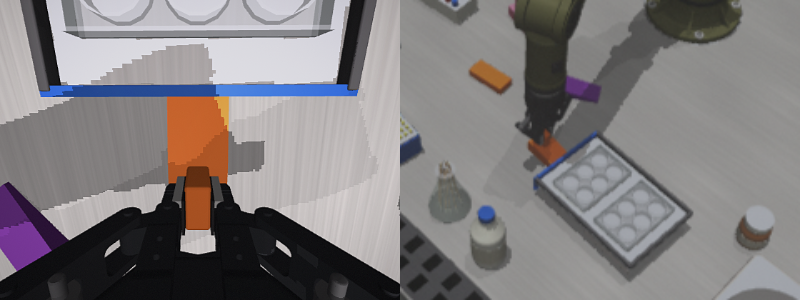

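Wrist view: the lip spans columns 42–357 and the wedge 168–229, so it is centred. The lip lies straight across the slope. I'll unload the push, release, retreat and check.

Run:
```python
from h import *
q=LIP-U*.150; h=.0358
for d in(.0915,.0895,.0875,.0858):
    arm.move_linear(q+U*d+[0,0,h],v=.02);arm.pause(.1);s=st(d)
    if -np.dot(s["force"],U)<3: break
eoat.set_gripper(.05);st("open")
p=arm.state()["tool_pos"]
arm.move_linear([p[0],p[1],.11],v=.08);arm.move_linear([p[0],p[1]-.05,.2],v=.15);arm.pause(.3);st("up")
w=imaging.read_camera("wrist");arm.reach((.5,-.35,.3),Rt(0));arm.pause(.3);st("away")
a=imaging.read_camera("top");b=imaging.read_camera("scene")
cv2.imwrite("pics/fin.png",np.vstack([np.hstack([cv2.resize(w["image"],(400,300)),cv2.resize(b["image"],(400,300))]),np.hstack([cv2.resize(a["image"],(400,300)),cv2.resize(a["image"][160:280,150:310],(400,300))])]))
```

```text
0.0915 t 28.02 tcp [0.544  0.0375 0.0346] F [ -1.8 -16.6   3.2] push 16.7 op 0.0151
0.0895 t 28.37 tcp [0.544  0.0375 0.0346] F [ -0.3 -12.3   0.9] push 12.3 op 0.0148
0.0875 t 28.72 tcp [0.544  0.0375 0.0345] F [ 0.6 -7.4 -1.1] push 7.4 op 0.015
0.0858 t 29.07 tcp [0.544  0.0375 0.0345] F [ 0.9 -5.9 -3.4] push 5.8 op 0.015
open t 29.5 tcp [0.5448 0.0397 0.0359] F [0.8 0.1 0. ] push -0.1 op 0.0497
up t 31.71 tcp [ 0.5445 -0.0098  0.1993] F [ 1.  -0.6  0. ] push 0.5 op 0.0501
away t 33.4 tcp [ 0.5004 -0.3491  0.2999] F [-0.   0.4 -0.2] push -0.4 op 0.0503
```

View pics/fin.png

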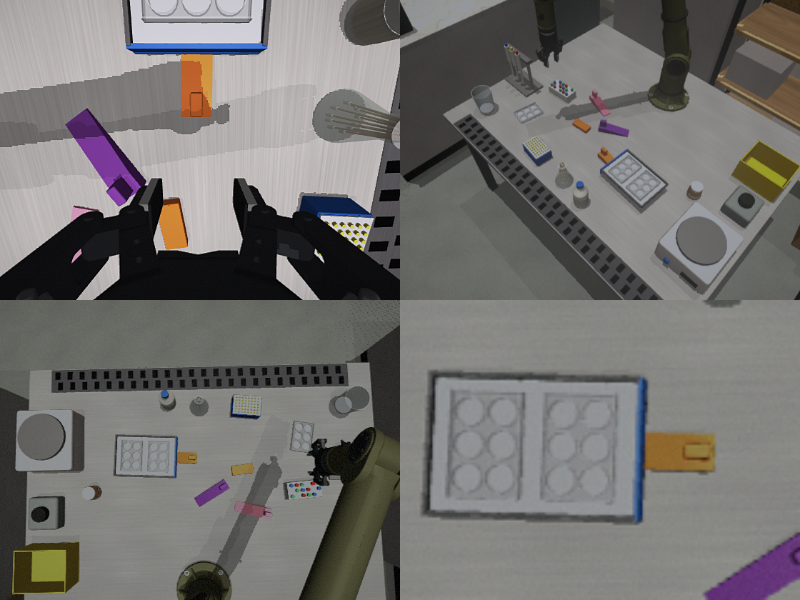

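The last views show the wedge standing alone under the lip, centred at (680,452) in the lower-right crop. The spacer, the purple and pink wedges and the rest of the bench look unmoved, and the arm is clear.

```bash
python3 -c "
from rig import arm
arm.close_job()"
```

```text
the job is handed in; nothing more can be done
```

The orange wedge is jammed under the middle of the blue lip and released, and I handed the job in after about 33 s of the 70 s allowed. No verdict is reported.

- **Placing:** I gripped the wedge by its tab and set it down about 20 mm in front of the lip. I let it settle flat, gripped it again and pushed along the rocker's axis.
- **Feel of the push:** It took 8–10 N through about 30 mm of slack, then rose about 1.5 N per mm once the tray was on its stop.
- **Jam:** I stopped at about 19 N, just over the 18 N aimed for and under the 22 N limit. The thin end is about 64 mm past the lip.
- **Release:** I eased the push to about 6 N before letting go, and the wedge did not creep back. My target was under 3 N, which I did not reach. After release the arm read no contact force.

The final pictures show the wedge centred under the lip, the arm clear and nothing else visibly moved. I judged the tray level from the push force and not from a direct tilt measurement. The force readings carry roughly 1 N of uncertainty.

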